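# Put the polariser slider of a microscope away in its case

### The job

The polarising filter is no longer needed in the lighted base of the stereo microscope: take its slider by the red tab and draw it out of its slot, straight and level, without forcing it against the slot. Lay it gently, filter side up, flat on the floor of the open black case, then shut the lid of the case fully. Keep the slider level all the way and leave the fossil on the stage and the other things on the desk where they are.

Things in the scene. Friction and masses are not known exactly. Their poses are not given: they have to be found in the camera images.
- scope: White stereo microscope, fixed to the desk. Origin: on the desk under its base's centre. Base 280 (x) by 210 mm (y), deck 72 mm, stage plate 75 mm high. Eyepieces on its -x side (to x = -130); head at x = -20, 50 mm to either side (y), 190 to 390 mm high; column at x = 110; focus knobs there reach y = +-60 at 250 mm height. The slider's slot is in the base's +y side; it is drawn out towards +y.
- slot_mouth (a point): Mouth of the slot, middle of its lower edge, 36 mm above the desk in the base's +y side; axes as the scope's. The channel runs level along y, 137 mm deep, 59 mm wide and 10 mm high: the slider has 1.5 mm to either side and 2 mm above, and binds if tipped, turned or pushed sideways.
- slider: Polariser slider, loose, about 0.1 kg: aluminium frame 56 (x) by 135 (y) by 8 mm, dark green round filter on top. Origin: centre of the frame's underside. A red pull tab goes on from the frame's +y end: 16 mm wide (x), y = 67 to 111 mm, 24 mm high from the underside. It starts in the slot, axes along the scope's, home (tab just outside the base) or up to 12 mm drawn; 140 mm more clears the slot.
- slider_tab (a point): Middle of the red pull tab, 91 mm towards +y from the slider's origin and 12 mm above its underside: the place to grip, across its 16 mm width.
- case: Open black case, fixed to the desk, 134 (x) by 214 (y) by 38 mm high outside; walls 5 mm, grey inner floor 5 mm above the desk, 124 by 204 mm. Origin: on the desk under its centre. Its lid is hinged along the top edge of its -x side (nearer the robot): hinge line at x = -67 mm, 38 mm above the desk, and stands open there.
- case_lid (a joint): Opening angle of the lid: 0 shut, 1.57 upright, 1.95 fully open, leaning back to the case's -x. The stiff hinge holds it at any angle; 1 to 3 N at the edge moves it. 134 mm from hinge to edge, 214 mm wide, 8 mm thick (top of the shut lid 47 mm above the desk), with a grey lip 9 mm long and 50 mm wide on the middle of the edge.
- lid_edge (a point): Middle of the free edge of the case's lid, where the grey lip begins. Axes: x from hinge to edge, y along the hinge, z out of the face that is on top when shut.
- fossil: Small grey trilobite block, 34 by 26 by 10 mm, loose on the microscope's stage plate; to be left alone. Origin: centre of its underside.
- card_tray: White card tray 110 by 90 by 28 mm, loose on the desk, holding the ammonite; to be left alone. Origin: centre of its underside.
- ammonite: Brown round ammonite, 60 mm across and 15 mm high, loose in the card tray; to be left alone. Origin: centre of its underside.
- loupe: Steel folding hand lens, 75 by 26 by 14 mm, loose on the desk; to be left alone. Origin: near its middle, on its underside.
- jar: Small specimen jar with white cap, 38 mm across and 55 mm high, loose on the desk; to be left alone. Origin: centre of its underside.
There are look-alikes about, which are no part of the job. What is meant by the slider is not orange or yellow, and is the larger of those in its own colour.

How it is judged:
On the way, in this order (a step that is already met when the one before it is completed fails the run):
1. the slider is drawn clear of its slot (y of slider in the frame of slot_mouth above 0.069 m), for 0.1 s.
2. the slider lies flat in the open case, let go (z of slider in the frame of case between -0.002 and 0.009 m and x of slider in the frame of case between -0.04 and 0.04 m and horizontal distance between slider_tab and case below 0.125 m and horizontal distance between slider and case below 0.06 m and angle between slider's own z axis and vertical below 0.06 rad and contact force between the fingers and slider below 0.05 N and value of joint case_lid above 1 rad), for 0.2 s.
At the end, for the whole second after the job is handed in: The slider lies flat (within 0.06 rad, filter up) on the floor of the case, let go and at rest, its lid shut (under 0.06 rad), and the fossil, card tray, ammonite, loupe and jar lie within 15 mm of where they were (z of slider in the frame of case between -0.002 and 0.009 m and x of slider in the frame of case between -0.04 and 0.04 m and horizontal distance between slider_tab and case below 0.125 m and horizontal distance between slider and case below 0.06 m and angle between slider's own z axis and vertical below 0.06 rad and contact force between the fingers and slider below 0.05 N and value of joint case_lid below 0.06 rad and linear speed of slider below 0.02 m/s and distance of each of fossil, card_tray, ammonite, loupe, jar from where it was at the start of the episode below 0.015 m); the robot touches nothing.
It fails at once if the slider is forced against the microscope with more than 25 N (contact force between slider and scope above 25 N).
It fails at once if the slider is tipped or turned askew by more than 0.045 rad (2.6 degrees) while it is still in its slot (y of slider in the frame of slot_mouth below 0.0675 m and (angle between slider's own z axis and vertical above 0.045 rad or angle between the y axis of slider and the y axis of scope, either way round above 0.045 rad)).
It fails at once if the slider is tipped more than 0.26 rad (15 degrees) on its way (angle between slider's own z axis and vertical above 0.26 rad).
It fails at once if the slider is let go more than 15 mm above the floor of the case, or pressed into the case with more than 40 N (contact force between slider and case above 40 N or (y of slider in the frame of slot_mouth above 0.072 m and z of slider in the frame of case above 0.02 m and contact force between the fingers and slider below 0.05 N)).
It fails at once if a bystander (fossil, card tray, ammonite, loupe, jar) is moved more than 15 mm (distance of any of fossil, card_tray, ammonite, loupe, jar from where it was at the start of the episode above 0.015 m).
It also fails if it takes over 72 s, if anything falls off the work surface, if the arm or the gripper's body presses on something with over 40 N, if the wrist force passes 120 N, or if a joint passes its speed limit or range.

### The arm

A 7-joint arm with a two-finger parallel gripper is mounted at the origin on the work surface. World frame = base frame: x ahead of the robot, y to its left, z up, the work surface at z = 0. Lengths are in m, angles in rad, forces in N, time in s.
With the tool pointing down it reaches from about 0.35 to 0.9 m from the base axis. Payload 8.1 kg.
Tool frame: the origin (TCP) lies midway between the tips of the shut fingers; the grasp point (between the pads) lies 19 mm behind it; z points along the fingers, y is the line along which they close (so a half turn about z gives the same grasp; the last joint's range is limited). The gripper opens to 92 mm and grips with 3 to 60 N. Pads are 19 mm wide; open, the fingers measure 130 mm over their backs; the gripper's body (75 mm by 190 mm) begins 47 mm behind the grasp point.
Start: joints at [-1.416, 0.434, 0.025, 1.573, -0.012, 1.134, -0.075], TCP at [0.159, 0.604, 0.227] pointing down, gripper open.
Joint ranges: [-2.62, 2.62], [-0.44, 2.09], [-1.27, 1.32], [0.08, 2.57], [-1.32, 4.46], [0.12, 2], [-2.74, 2.74]. Speed limits (rad/s): [2.22, 2.22, 3.01, 3.01, 3.14, 3.14, 3.14].

### API

Orientations are given as a rotation vector (axis times angle).
In Python, from cell import arm gives the robot as it stands.
- The arm moves only by the tool arm_command, never from a script. Its arguments are lists of equal length, an entry for each row: "dp": the shift along the tool's x, y, z in units of 25 mm (1.0 is 25 mm), a list of three; "angular": the turn, a rotation vector about the tool's x, y, z in units of 0.15 rad (1.0 is 0.15 rad), a list of three; "claw": the opening, from 0 (shut) to 1 (fully open). In form: {"dp": [[x, y, z], ...], "angular": [[rx, ry, rz], ...], "claw": [claw, ...]}. A call has 1 to 10 rows; each row shifts and turns the commanded pose from where the row before left it, along the tool's axes as they then stand; what a row does not reach is not made up. A row lasts 1/10 s, in which the tool goes at most 50 mm and 8.59 degrees, less where a joint would pass 70% of its speed; a pose out of reach is approached as far as the arm can. A call with a number of a shift or a turn outside -1 to 1 is refused whole. A call with a gripper value outside its range is refused whole. The fingers move at their own pace and stop on an object; "force" is the grip in N (left out, the last holds). Time passes only in rows, so rows that do not move let the fingers close. It gives the time, the measured TCP pose, the force, the opening and the grip force at its end, in the units of the state.
- arm.observe(): the state, without advancing time (a new reading comes with each control period).
- arm.get_image(name): name is "side" or "top"; returns a dict with "frame" (384x512x3 uint8, red, green, blue), "z_map" (384x512 float32, m along the optical axis (not along the pixel's ray), 0 where there is no reading), "K" (3x3 intrinsics, pixels), "R" (3x3) and "t" (3): a world point X has camera coordinates R X + t. Camera axes: x right, y down, z forward; pixel columns grow to the right and rows downward; lengths in m; the calibration is good to about 2 mm. A picture is of the moment at which its call begins.
- arm.sign_off(): hands the job in; it is judged then, once.
The state is a dict: "clock": time; "joints": joint angles; "dq": joint speeds; "joint_efforts": joint torques, N m; "position": TCP position; "ee_rot": TCP orientation; "force": force on the tool from outside, world axes, zero at the start; "ft_torque": the same for the moment, N m; "width": opening from 0.0 (shut) to 1.0 (fully open); "gripper_force": force on a finger pad.
Only numpy, scipy, OpenCV 4.12 (cv2) and the standard library are available. Lean on these libraries where they do the work, as an engineer would, in place of code of your own. Each camera call takes 0.05 s, during which the arm holds its last target. There are 200 camera calls.

## Working session

There is one attempt and no reset: what is moved stays moved. The work goes in short steps, Python scripts to look and compute and a tool call to move; the robot and the scene stay as the last step left them, time stands still between calls to the robot, and variables do not carry over. Pictures are saved under pics/ and viewed, at most 10 in all, crops included, and the job is handed in when it is done.

Besides the shell and the picture viewer there is one more tool, called after "Emit:" by a JSON object that holds its "method" and its "body". arm_command: Moves the arm, as the interface text tells. Its arguments: {"type":"object","properties":{"dp":{"type":"array","items":{"type":"array","items":{"type":"number"}}},"angular":{"type":"array","items":{"type":"array","items":{"type":"number"}}},"claw":{"type":"array","items":{"type":"number"}},"force":{"type":"number"}},"required":["dp","angular","claw"]}

```bash
mkdir -p pics; cat > h.py <<'E'
import numpy as np, cv2
from cell import arm
def grab(name,fn=None):
    d=arm.get_image(name)
    if fn: cv2.imwrite('pics/'+fn,cv2.cvtColor(d['frame'],cv2.COLOR_RGB2BGR))
    return d
def world(d,u,v,z=None):
    """depth point at pixel, or ray onto plane z"""
    K,R,t=d['K'],np.array(d['R']),np.array(d['t'])
    r=np.linalg.inv(K)@np.array([u,v,1.0])
    if z is None: return R.T@(r*d['z_map'][int(round(v)),int(round(u))]-t)
    o=-R.T@t; w=R.T@r
    return o+w*(z-o[2])/w[2]
def cloud(d):
    h,w=d['z_map'].shape; u,v=np.meshgrid(np.arange(w),np.arange(h))
    p=np.stack([u,v,np.ones_like(u)],-1).reshape(-1,3)@np.linalg.inv(d['K']).T*d['z_map'].reshape(-1,1)
    P=(p-np.array(d['t']))@np.array(d['R']); P[d['z_map'].ravel()==0]=np.nan
    return P.reshape(h,w,3)
E
python3 - <<'E'
from h import *
print(arm.observe())
for n in('top','side'):
    d=grab(n,n+'0.png'); print(n,d['K'],-np.array(d['R']).T@np.array(d['t']),np.array(d['R'])[2])
    np.savez(n+'0.npz',**d)
E
```

```text
{'clock': 0.0, 'joints': array([-1.41558075,  0.43519471,  0.02501999,  1.57408093, -0.01158238,
        1.13397416, -0.07503102]), 'dq': array([ 1.63200136e-03,  4.46089288e-04, -1.59423314e-03,  1.09818467e-03,
        4.73931257e-04,  6.40801770e-05, -7.05850699e-04]), 'joint_efforts': array([-9.94705510e-05, -6.67853880e+01,  9.85044390e-01, -3.14459217e+01,
       -6.04538270e-02,  4.28435532e-02,  1.57441827e-04]), 'position': array([0.15931646, 0.60384501, 0.22596933]), 'ee_rot': array([-4.03908033e-01, -3.11549692e+00,  2.37571941e-03]), 'force': array([0.66914761, 0.21225832, 0.10544161]), 'ft_torque': array([ 0.03504156, -0.0117544 , -0.00218522]), 'gripper_force': 0.0, 'width': 1.001119309620334}
top [[433.92530537   0.         264.13522125]
 [  0.         433.92530537 197.82891712]
 [  0.           0.           1.        ]] [ 0.42118885 -0.05465905  1.14580062] [ 0.09330802  0.00132299 -0.99563641]
side [[411.98660131   0.         252.82710995]
 [  0.         411.98660131 187.62167269]
 [  0.           0.           1.        ]] [0.25403804 0.67834927 0.69581755] [ 0.27423639 -0.73883502 -0.61556252]
```

View pics/top0.png

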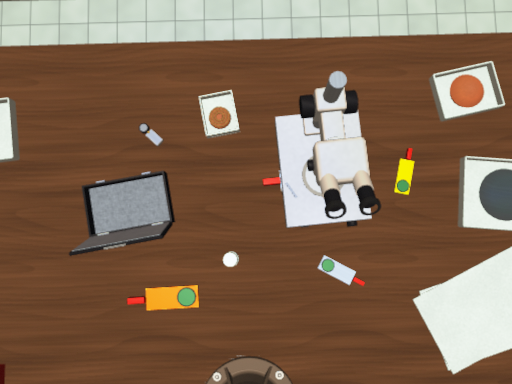

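View pics/side0.png

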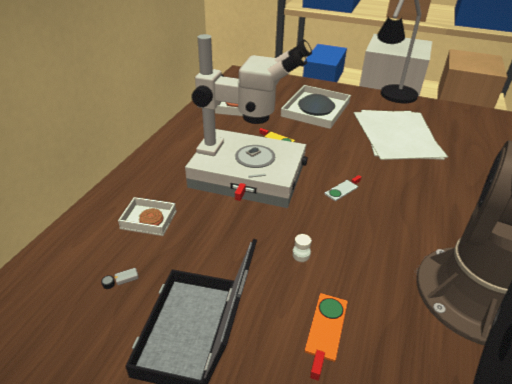

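Top view: the red tab sticking out of the scope's +y side at (272,181) is the candidate in the slot. The look-alikes are the orange slider at (172,298), the yellow one at (404,177) and the small grey one loose at (337,270). The case is at (128,205) with its lid leaning towards the robot. I'll confirm in an enlarged crop and measure.

```bash
python3 - <<'E'
from h import *
T=dict(np.load('top0.npz'));S=dict(np.load('side0.npz'))
a=cv2.resize(T['frame'][140:240,225:325],(400,400),interpolation=cv2.INTER_CUBIC)
b=cv2.resize(S['frame'][150:230,205:285],(400,400),interpolation=cv2.INTER_CUBIC)
cv2.imwrite('pics/crop.png',np.hstack([a,b])[:,:,::-1])
for n,d in(('top',T),('side',S)):
    P=cloud(d);hsv=cv2.cvtColor(d['frame'],cv2.COLOR_RGB2HSV)
    red=((hsv[...,0]<6)|(hsv[...,0]>174))&(hsv[...,1]>180)&(hsv[...,2]>80)
    k,l,s,c=cv2.connectedComponentsWithStats(red.astype(np.uint8))
    for i in range(1,k):
        if s[i,4]>20:
            q=P[l==i]; q=q[np.isfinite(q[:,0])]
            m=q[:,2]>np.percentile(q[:,2],90)-.004
            r=cv2.minAreaRect(q[m,:2].astype(np.float32)*1000)
            print(n,'red',c[i].round(1),s[i],q.mean(0).round(3),q.max(0).round(3),'toprect',np.round(r[0],1),np.round(r[1],1),round(r[2],1))
    # scope deck
    m=(abs(P[...,2]-.072)<.006)&(P[...,0]>.3)&(P[...,1]<.0)&(P[...,1]>-.35)&(hsv[...,1]<60)
    q=P[m]; r=cv2.minAreaRect(q[:,:2].astype(np.float32)*1000)
    print(n,'deck',m.sum(),q[:,2].mean(),r)
    # +y edge of deck: leftmost per x-bin
    e=[]
    for x in np.arange(.40,.72,.01):
        g=q[abs(q[:,0]-x)<.005]
        if len(g)>3: e.append((x,np.percentile(g[:,1],98)))
    e=np.array(e); f=np.polyfit(e[:,0],e[:,1],1); print('edge slope',f,np.c_[e,e[:,1]-np.polyval(f,e[:,0])].round(3).tolist())
    # case rim and floor
    V=hsv[...,2]
    box=(P[...,0]>.2)&(P[...,0]<.55)&(P[...,1]>.14)&(P[...,1]<.5)
    for nm,z,tol in(('floor',.005,.003),('rim',.038,.004)):
        m=box&(abs(P[...,2]-z)<tol)&(hsv[...,1]<70)
        k,l,s,c=cv2.connectedComponentsWithStats(m.astype(np.uint8)); i=1+np.argmax(s[1:,4])
        q=P[l==i] if nm=='floor' else P[m]
        print(n,nm,len(q),cv2.minAreaRect(q[:,:2].astype(np.float32)*1000))
    m=box&(P[...,2]>.06)&(hsv[...,1]<90); q=P[m]
    print(n,'lid',m.sum(),q.min(0).round(3),q.max(0).round(3), q[np.argmax(q[:,2])])
E
```

```text
top red [408.7 153.3] [405 148   8  12  64] [ 0.635 -0.438  0.013] [ 0.65  -0.431  0.022] toprect [ 635.7 -438.1] [11.3 28.6] 72.5
top red [270.8 180.9] [263 177  17   9 117] [ 0.566 -0.071  0.056] [ 0.576 -0.051  0.065] toprect [566.7 -71.6] [15.5 39.8] 4.3
top red [358.5 281.1] [353 277  12   9  58] [ 0.306 -0.29   0.014] [ 0.317 -0.275  0.02 ] toprect [ 306.8 -290.1] [29.7  9.2] 62.0
top red [135.5 300.1] [127 296  18   9 127] [0.273 0.282 0.021] [0.282 0.311 0.029] toprect [274.2 279.4] [41.  15.3] 89.7
top deck 4882 0.07208049583367994 ((597.744140625, -202.28155517578125), (281.16033935546875, 210.87184143066406), 4.44099760055542)
edge slope [ 0.08150452 -0.14758305] [[0.45, -0.108, 0.003], [0.46, -0.111, -0.0], [0.47, -0.111, -0.002], [0.48, -0.109, -0.0], [0.49, -0.109, -0.002], [0.5, -0.107, -0.0], [0.51, -0.107, -0.001], [0.52, -0.105, 0.0], [0.53, -0.105, -0.001], [0.54, -0.103, 0.0], [0.55, -0.103, -0.001], [0.56, -0.101, 0.001], [0.57, -0.101, 0.001], [0.58, -0.099, 0.001], [0.59, -0.1, -0.0], [0.6, -0.098, 0.001], [0.61, -0.098, 0.0], [0.62, -0.096, 0.001], [0.63, -0.0
[... 1407 characters left out ...]
1, -0.001], [0.55, -0.099, -0.001], [0.56, -0.098, -0.001], [0.57, -0.096, 0.0], [0.58, -0.096, -0.0], [0.59, -0.095, -0.0], [0.6, -0.094, -0.0], [0.61, -0.093, 0.0], [0.62, -0.092, 0.001], [0.63, -0.093, -0.001], [0.64, -0.091, 0.0], [0.65, -0.09, 0.0], [0.66, -0.088, 0.001], [0.67, -0.089, 0.0], [0.68, -0.088, 0.0], [0.69, -0.087, -0.0], [0.7, -0.086, -0.0], [0.71, -0.085, 0.0]]
side floor 3586 ((515.492919921875, 292.282958984375), (96.67503356933594, 191.21401977539062), 8.329910278320312)
side rim 629 ((507.4478759765625, 300.71142578125), (119.23170471191406, 214.48605346679688), 9.159252166748047)
side lid 1366 [0.396 0.182 0.06 ] [0.465 0.396 0.178] [0.41244754 0.2952411  0.17829113]
```

View pics/crop.png

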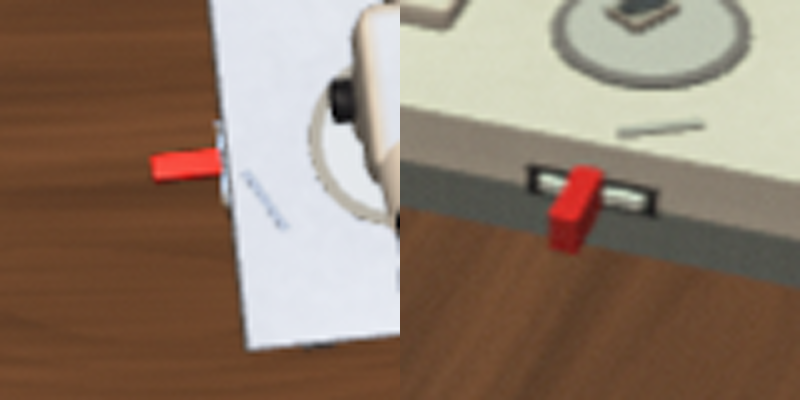

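The crop confirms it: the aluminium frame in the slot with the red tab at (271,181) is the slider. The loose grey one is the smaller look-alike. Now the move helper and the lid angle.

```bash
cat >> h.py <<'E'
from scipy.spatial.transform import Rotation as Ro
def plan(pos,yaw=None):
    """moves to TCP pos: dp units (tool axes), and turn units to bring tool z down, tool y along world angle yaw (mod pi)"""
    s=arm.observe(); R=Ro.from_rotvec(s['ee_rot']).as_matrix()
    print('t',round(s['clock'],2),'p',s['position'].round(4),'F',s['force'].round(1),'w',round(s['width'],3),'gf',round(s['gripper_force'],1))
    print(' tool y yaw',round(np.arctan2(R[1,1],R[0,1]),4),'z',R[:,2].round(4),'x',R[:,0].round(3))
    if pos is not None: print(' dp',(R.T@(np.array(pos)-s['position'])/.025).round(2))
    if yaw is not None:
        best=None
        for k in(0,np.pi):
            y=np.array([np.cos(yaw+k),np.sin(yaw+k),0]);z=np.array([0,0,-1.]);T=np.c_[np.cross(y,z),y,z]
            w=Ro.from_matrix(R.T@T).as_rotvec()/.15
            print(' turn',w.round(3))
E
python3 - <<'E'
from h import *
sc=np.array([.598,-.2015]);
plan([.5655,-.067,.2],.078)
# lid plane, in case frame yaw
T=dict(np.load('top0.npz'));S=dict(np.load('side0.npz'))
for d in(T,S):
    P=cloud(d);hsv=cv2.cvtColor(d['frame'],cv2.COLOR_RGB2HSV)
    m=(P[...,0]>.38)&(P[...,0]<.48)&(P[...,1]>.15)&(P[...,1]<.42)&(P[...,2]>.06)&(hsv[...,1]<90)
    q=P[m]; c=q.mean(0); n=np.linalg.svd(q-c,full_matrices=False)[2][2]; n*=np.sign(n[0])
    print('lid n',n.round(3),c.round(3),'open',round(np.pi/2+np.arcsin(n[2]),3),'yaw',round(np.arctan2(n[1],n[0]),3),'spread',np.std((q-c)@n))
    h=(n@c-n[2]*.038); print('hinge line x at y=.29:',(h-n[1]*.29)/n[0])
E
```

```text
t 0.1 p [0.1593 0.6039 0.226 ] F [ 0.3 -0.7 -0.3] w 1.004 gf 0.0
 tool y yaw 1.313 z [-2.0e-04 -1.4e-03 -1.0e+00] x [-0.967  0.255 -0.   ]
 dp [-22.55 -21.8    1.07]
 turn [-7.000e-03  6.000e-03  8.233e+00]
 turn [-7.0000e-03 -8.0000e-03 -1.2711e+01]
lid n [0.942 0.15  0.301] [0.43  0.281 0.132] open 1.877 yaw 0.158 spread 0.002028892253035327
hinge line x at y=.29: 0.458742545526157
lid n [0.939 0.163 0.303] [0.421 0.317 0.141] open 1.879 yaw 0.172 spread 0.002735946590040597
hinge line x at y=.29: 0.4591072569107761
```

```bash
python3 - <<'E'
from h import *
c=np.array([.50,.298]);a=.155;ex=np.array([np.cos(a),np.sin(a)]);ey=np.array([-ex[1],ex[0]])
for n in('top0','side0'):
    d=dict(np.load(n+'.npz'));P=cloud(d);L=P[...,:2]-c;x=L@ex;y=L@ey
    m=(abs(y)<.012)&(abs(x)<.15)
    print(n,[(round(x0*1000),round(float(np.median(P[...,2][m&(abs(x-x0)<.003)]))*1000) if False else [int(v) for v in np.sort(P[...,2][m&(abs(x-x0)<.003)]*1000)[[0,-1]]] if (m&(abs(x-x0)<.003)).any() else None) for x0 in np.arange(-.13,.09,.006)])
    m=(abs(x)<.03)&(abs(y)<.15)
    print([(round(y0*1000),[int(v) for v in np.sort(P[...,2][m&(abs(y-y0)<.003)]*1000)[[0,-1]]]) for y0 in np.arange(-.126,.13,.006) if (m&(abs(y-y0)<.003)).any()])
E
```

```text
top0 [(-130, [-3, 4]), (-124, [-4, 3]), (-118, [-4, 4]), (-112, [-4, 3]), (-106, [-6, 3]), (-100, [-3, 5]), (-94, [-3, 3]), (-88, [-2, 177]), (-82, [-2, 173]), (-76, [145, 162]), (-70, [119, 142]), (-64, [97, 119]), (-58, [77, 96]), (-52, [55, 75]), (-46, [34, 52]), (-40, [1, 42]), (-34, [1, 10]), (-28, [1, 11]), (-22, [4, 9]), (-16, [2, 8]), (-10, [1, 12]), (-4, [0, 8]), (2, [3, 9]), (8, [-3, 8]), (14, [2, 10]), (20, [1, 9]), (26, [0, 9]), (32, [2, 10]), (38, [1, 9]), (44, [2, 9]), (50, [1, 8]), (56, [1, 9]), (62, [0, 11]), (68, [2, 9]), (74, [2, 9]), (80, [2, 25]), (86, [8, 40])]
[(-126, [-4, 4]), (-120, [-4, 4]), (-114, [-5, 5]), (-108, [-5, 41]), (-102, [33, 39]), (-96, [2, 9]), (-90, [1, 8]), (-84, [0, 10]), (-78, [0, 10]), (-72, [0, 11]), (-66, [1, 10]), (-60, [1, 9]), (-54, [0, 10]), (-48, [0, 12]), (-42, [0, 11]), (-36, [0, 9]), (-30, [0, 10]), (-24, [-2, 12]), (-18, [1, 10]), (-12, [0, 9]), (-6, [1, 9]), (0, [1, 10]), (6, [0, 12]), (12, [-3, 11]), (18, [0, 10]), (24, [-1, 8]), (30, [0, 10]), (36, [1, 11]), (42, [0, 11]), (48, [1, 13]), (54, [0, 10]), (60, [1, 13]), (66, [1, 
[... 559 characters left out ...]
20, [3, 8]), (26, [4, 8]), (32, [3, 9]), (38, [3, 8]), (44, [3, 9]), (50, [3, 8]), (56, [4, 8]), (62, [3, 9]), (68, [4, 9]), (74, [4, 8]), (80, [3, 7]), (86, [5, 40])]
[(-108, [37, 40]), (-102, [2, 40]), (-96, [3, 25]), (-90, [4, 8]), (-84, [3, 9]), (-78, [3, 9]), (-72, [2, 8]), (-66, [3, 10]), (-60, [3, 9]), (-54, [3, 9]), (-48, [3, 9]), (-42, [3, 8]), (-36, [3, 9]), (-30, [4, 8]), (-24, [4, 8]), (-18, [3, 9]), (-12, [4, 9]), (-6, [3, 8]), (0, [3, 9]), (6, [3, 9]), (12, [3, 9]), (18, [3, 9]), (24, [2, 8]), (30, [2, 9]), (36, [2, 8]), (42, [2, 9]), (48, [4, 9]), (54, [1, 9]), (60, [3, 9]), (66, [3, 10]), (72, [2, 9]), (78, [3, 8]), (84, [3, 9]), (90, [6, 8]), (102, [35, 40]), (108, [5, 41])]
```

Emit:
{"method": "arm_command", "body": {"dp": [[0, 0, -0.4], [0, 0, -0.4], [0, 0, -0.4], [0, 0, 0], [0, 0, 0], [0, 0, 0], [0, 0, 0], [0, 0, 0], [0, 0, 0], [0, 0, 0]], "angular": [[0, 0, 0.9], [0, 0, 0.9], [0, 0, 0.9], [0, 0, 0.9], [0, 0, 0.9], [0, 0, 0.9], [0, 0, 0.9], [0, 0, 0.9], [0, 0, 1.0], [0, 0, 0.03]], "claw": [0.5, 0.5, 0.5, 0.5, 0.5, 0.5, 0.5, 0.5, 0.5, 0.5], "force": 5}}

```text
clock: 1.1
position: [0.1592, 0.6041, 0.2563]
ee_rot: [2.135, 2.304, -0.001]
force: [0.8, 0.1, -0.5]
width: 0.496
gripper_force: 0.0
```

```bash
python3 - <<'E'
from h import *
plan([.5655,-.067,.2],.078)
for n in('top0','side0'):
    d=dict(np.load(n+'.npz'));P=cloud(d);hsv=cv2.cvtColor(d['frame'],cv2.COLOR_RGB2HSV)
    m=(P[...,0]>.44)&(P[...,0]<.64)&(P[...,1]>.16)&(P[...,1]<.45)&(abs(P[...,2]-.038)<.003)
    k,l,s,c=cv2.connectedComponentsWithStats(m.astype(np.uint8),connectivity=8);i=1+np.argmax(s[1:,4])
    m2=cv2.morphologyEx(m.astype(np.uint8),cv2.MORPH_CLOSE,np.ones((3,3)))
    r=cv2.minAreaRect(P[m][:,:2].astype(np.float32)*1000);print(n,m.sum(),r)
    f=(P[...,0]>.44)&(P[...,0]<.64)&(P[...,1]>.16)&(P[...,1]<.45)&(abs(P[...,2]-.005)<.003)&(hsv[...,1]<60)&(hsv[...,2]>90)
    f=cv2.morphologyEx(f.astype(np.uint8),cv2.MORPH_OPEN,np.ones((3,3)))>0
    print(f.sum(),cv2.minAreaRect(P[f][:,:2].astype(np.float32)*1000))
E
```

```text
t 1.1 p [0.1592 0.6041 0.2563] F [ 0.8  0.1 -0.5] w 0.496 gf 0.0
 tool y yaw 0.076 z [ 1.e-04 -9.e-04 -1.e+00] x [-0.076  0.997 -0.001]
 dp [-28.    14.17   2.28]
 turn [ 0.     0.006 -0.013]
 turn [ 1.000e-02 -0.000e+00  2.093e+01]
top0 483 ((522.8385009765625, 299.84747314453125), (136.9300079345703, 215.59173583984375), 9.020580291748047)
1618 ((521.8544311523438, 303.87127685546875), (120.46501159667969, 198.20082092285156), 9.116576194763184)
side0 1055 ((524.3777465820312, 302.52392578125), (137.6968536376953, 216.51219177246094), 9.264811515808105)
4339 ((526.6403198242188, 294.7480163574219), (117.37372589111328, 189.8717803955078), 8.973620414733887)
```

Emit:
{"method": "arm_command", "body": {"dp": [[-0.93, 0.47, 0], [-0.93, 0.47, 0], [-0.93, 0.47, 0], [-0.93, 0.47, 0], [-0.93, 0.47, 0], [-0.93, 0.47, 0], [-0.93, 0.47, 0], [-0.93, 0.47, 0], [-0.93, 0.47, 0], [-0.93, 0.47, 0]], "angular": [[0, 0, 0], [0, 0, 0], [0, 0, 0], [0, 0, 0], [0, 0, 0], [0, 0, 0], [0, 0, 0], [0, 0, 0], [0, 0, 0], [0, 0, 0]], "claw": [0.5, 0.5, 0.5, 0.5, 0.5, 0.5, 0.5, 0.5, 0.5, 0.5]}}

```text
clock: 2.1
position: [0.2951, 0.3807, 0.2567]
ee_rot: [2.127, 2.312, -0.0]
force: [0.8, -0.2, -0.3]
width: 0.499
gripper_force: 0.0
```

Emit:
{"method": "arm_command", "body": {"dp": [[-0.93, 0.47, 0], [-0.93, 0.47, 0], [-0.93, 0.47, 0], [-0.93, 0.47, 0], [-0.93, 0.47, 0], [-0.93, 0.47, 0], [-0.93, 0.47, 0], [-0.93, 0.47, 0], [-0.93, 0.47, 0], [-0.93, 0.47, 0]], "angular": [[0, 0, 0], [0, 0, 0], [0, 0, 0], [0, 0, 0], [0, 0, 0], [0, 0, 0], [0, 0, 0], [0, 0, 0], [0, 0, 0], [0, 0, 0]], "claw": [0.5, 0.5, 0.5, 0.5, 0.5, 0.5, 0.5, 0.5, 0.5, 0.5]}}

```text
clock: 3.1
position: [0.4304, 0.1582, 0.2567]
ee_rot: [2.127, 2.312, -0.0]
force: [-0.0, -0.2, 0.4]
width: 0.499
gripper_force: 0.0
```

Emit:
{"method": "arm_command", "body": {"dp": [[-0.93, 0.47, 0], [-0.93, 0.47, 0], [-0.93, 0.47, 0], [-0.93, 0.47, 0], [-0.93, 0.47, 0], [-0.93, 0.47, 0], [-0.8, 0.47, 0], [-0.6, 0.47, 0], [-0.4, 0.3, 0], [0, 0, 0]], "angular": [[0, 0, 0], [0, 0, 0], [0, 0, 0], [0, 0, 0], [0, 0, 0], [0, 0, 0], [0, 0, 0], [0, 0, 0], [0, 0, 0], [0, 0, 0]], "claw": [0.5, 0.5, 0.5, 0.5, 0.5, 0.5, 0.5, 0.5, 0.5, 0.5]}}

```text
clock: 4.1
position: [0.5462, -0.0182, 0.2566]
ee_rot: [2.132, 2.307, -0.001]
force: [0.0, -0.4, -0.1]
width: 0.503
gripper_force: 0.0
```

```bash
python3 - <<'E'
from h import *
plan([.5655,-.067,.1],.078)
d=grab('side','side1.png'); t=grab('top')
cv2.imwrite('pics/s1.png',cv2.resize(np.hstack([t['frame'][100:260,190:350],d['frame'][80:240,160:320]]),None,fx=2.5,fy=2.5,interpolation=cv2.INTER_CUBIC)[:,:,::-1])
E
```

```text
t 4.1 p [ 0.5462 -0.0182  0.2566] F [ 0.  -0.4 -0.1] w 0.503 gf 0.0
 tool y yaw 0.0787 z [-0.    -0.001 -1.   ] x [-0.079  0.997 -0.001]
 dp [-2.    0.62  6.26]
 turn [-0.001  0.007  0.005]
 turn [-1.0000e-02 -1.0000e-03 -2.0939e+01]
```

View pics/s1.png

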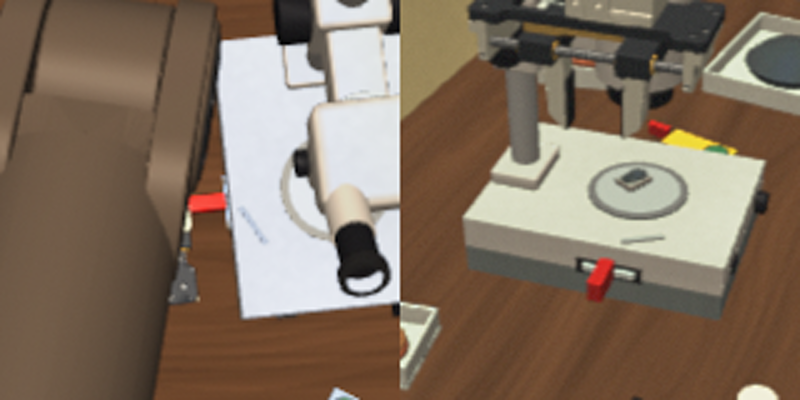

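```bash
python3 - <<'E'
from h import *
d=grab('top');P=cloud(d);sc=np.array([.598,-.2015]);a=.078;ex=np.array([np.cos(a),np.sin(a)]);ey=np.array([-ex[1],ex[0]])
L=P[...,:2]-sc;x=L@ex;y=L@ey;z=P[...,2]
old=cloud(dict(np.load('top0.npz')))[...,2]
m=(z>old+.03)&(y<.25)
for x0 in np.arange(-.2,.2,.04):
    g=m&(abs(x-x0)<.02)
    if g.any(): 
        i=np.argmin(np.where(g,y,9)); print(round(x0,2),'min y',y.flat[i].round(3),'z there',z.flat[i].round(3),'zmin',z[g].min().round(3))
E
```

```text
-0.2 min y 0.177 z there 0.697 zmin 0.692
-0.16 min y 0.167 z there 0.678 zmin 0.674
-0.12 min y 0.151 z there 0.363 zmin 0.335
-0.08 min y 0.141 z there 0.618 zmin 0.327
-0.04 min y 0.132 z there 0.649 zmin 0.61
0.0 min y 0.13 z there 0.632 zmin 0.626
```

Emit:
{"method": "arm_command", "body": {"dp": [[-0.4, 0.15, 0.5], [-0.5, 0.15, 0.9], [-0.5, 0.15, 0.9], [-0.4, 0.15, 0.9], [-0.13, 0.02, 0.9], [0, 0, 0.9], [0, 0, 0.8], [0, 0, 0.4], [0, 0, 0], [0, 0, 0]], "angular": [[0, 0, 0], [0, 0, 0], [0, 0, 0], [0, 0, 0], [0, 0, 0], [0, 0, 0], [0, 0, 0], [0, 0, 0], [0, 0, 0], [0, 0, 0]], "claw": [0.5, 0.5, 0.5, 0.5, 0.5, 0.5, 0.5, 0.5, 0.5, 0.5]}}

```text
clock: 5.25
position: [0.5653, -0.0632, 0.1024]
ee_rot: [2.132, 2.307, 0.001]
force: [-0.7, -0.6, 0.4]
width: 0.498
gripper_force: 0.0
```

```bash
python3 - <<'E'
from h import *
plan([.5657,-.0655,.042],.078)
d=grab('side')
cv2.imwrite('pics/s2.png',cv2.resize(d['frame'][110:230,180:300],None,fx=4.5,fy=4.5,interpolation=cv2.INTER_CUBIC)[:,:,::-1])
E
```

```text
t 5.25 p [ 0.5653 -0.0632  0.1024] F [-0.7 -0.6  0.4] w 0.498 gf 0.0
 tool y yaw 0.0792 z [ 7.e-04  2.e-04 -1.e+00] x [-0.079  0.997  0.   ]
 dp [-0.09  0.01  2.42]
 turn [ 0.005 -0.001  0.008]
 turn [ 2.0000e-03  7.0000e-03 -2.0936e+01]
```

View pics/s2.png

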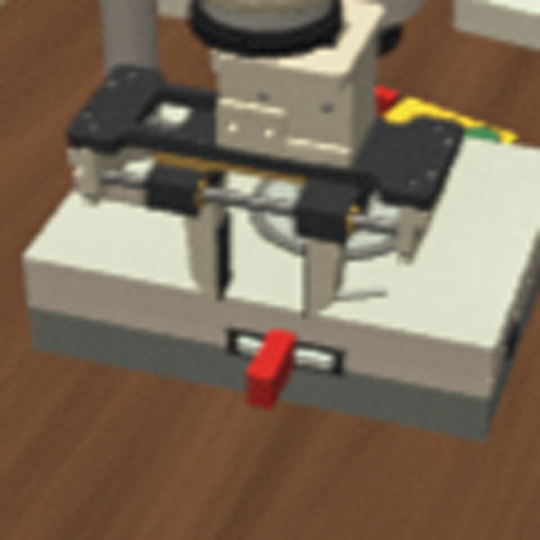

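The side crop shows the open fingers straddling the red tab, tips at (215,295) and (312,310) and tab at (270,365). Descending and closing softly.

Emit:
{"method": "arm_command", "body": {"dp": [[-0.04, 0, 0.5], [-0.05, 0, 0.6], [0, 0, 0.6], [0, 0, 0.5], [0, 0, 0.2], [0, 0, 0], [0, 0, 0]], "angular": [[0, 0, 0], [0, 0, 0], [0, 0, 0], [0, 0, 0], [0, 0, 0], [0, 0, 0], [0, 0, 0]], "claw": [0.4, 0.4, 0.4, 0.4, 0.4, 0.35, 0.3]}}

```text
clock: 6.0
position: [0.5653, -0.0661, 0.0418]
ee_rot: [2.133, 2.307, -0.0]
force: [0.1, 0.2, 0.0]
width: 0.314
gripper_force: 0.0
```

Emit:
{"method": "arm_command", "body": {"dp": [[0, 0, 0], [0, 0, 0], [0, 0, 0], [0, 0, 0], [0, 0, 0], [0, 0, 0]], "angular": [[0, 0, 0], [0, 0, 0], [0, 0, 0], [0, 0, 0], [0, 0, 0], [0, 0, 0]], "claw": [0.25, 0.22, 0.2, 0.15, 0.1, 0.1], "force": 5}}

```text
clock: 6.6
position: [0.5654, -0.0658, 0.0419]
ee_rot: [2.132, 2.307, 0.001]
force: [-0.3, 0.4, 2.1]
width: 0.177
gripper_force: 5.0
```

```bash
python3 - <<'E'
from h import *
plan([.5657,-.0655,.042],.078)
E
```

```text
t 6.6 p [ 0.5654 -0.0658  0.0419] F [-0.3  0.4  2.1] w 0.177 gf 5.0
 tool y yaw 0.0785 z [ 5.e-04  2.e-04 -1.e+00] x [-0.078  0.997  0.   ]
 dp [ 0.01  0.01 -0.  ]
 turn [ 0.003 -0.001  0.003]
 turn [ 1.0000e-03  5.0000e-03 -2.0941e+01]
```

Emit:
{"method": "arm_command", "body": {"dp": [[0, 0, 0], [0, 0, 0], [0, 0, 0], [0.1, 0, 0], [0.15, 0, 0], [0.2, 0, 0], [0.2, 0, 0], [0, 0, 0]], "angular": [[0, 0, 0], [0, 0, 0], [0, 0, 0], [0, 0, 0], [0, 0, 0], [0, 0, 0], [0, 0, 0], [0, 0, 0]], "claw": [0.1, 0.1, 0.1, 0.1, 0.1, 0.1, 0.1, 0.1], "force": 20}}

```text
clock: 7.4
position: [0.5637, -0.0484, 0.0417]
ee_rot: [-2.131, -2.308, -0.001]
force: [-0.6, 1.3, 4.3]
width: 0.173
gripper_force: 20.0
```

```bash
python3 - <<'E'
from h import *
s=arm.observe();print(s['ft_torque'].round(2))
plan(None,.078)
E
```

```text
[-0.06  0.07 -0.01]
t 7.4 p [ 0.5637 -0.0484  0.0417] F [-0.6  1.3  4.3] w 0.173 gf 20.0
 tool y yaw 0.0797 z [-3.e-04  8.e-04 -1.e+00] x [-0.08   0.997  0.001]
 turn [-0.002 -0.005  0.011]
 turn [ 9.0000e-03 -3.0000e-03 -2.0933e+01]
```

Emit:
{"method": "arm_command", "body": {"dp": [[0.2, 0, -0.01], [0.25, 0, 0], [0.3, 0, 0], [0.3, 0, 0], [0.3, 0, 0], [0.3, 0, 0], [0.3, 0, 0], [0.25, 0, 0], [0.2, 0, 0], [0, 0, 0]], "angular": [[0, 0, 0], [0, 0, 0], [0, 0, 0], [0, 0, 0], [0, 0, 0], [0, 0, 0], [0, 0, 0], [0, 0, 0], [0, 0, 0], [0, 0, 0]], "claw": [0.1, 0.1, 0.1, 0.1, 0.1, 0.1, 0.1, 0.1, 0.1, 0.1]}}

```text
clock: 8.4
position: [0.559, 0.0112, 0.0419]
ee_rot: [-2.131, -2.308, -0.0]
force: [-0.3, 0.4, 0.3]
width: 0.173
gripper_force: 20.0
```

```bash
python3 - <<'E'
from h import *
s=arm.observe();print(s['ft_torque'].round(2))
plan(None,.078)
E
```

```text
[ 0.    0.04 -0.02]
t 8.4 p [0.559  0.0112 0.0419] F [-0.3  0.4  0.3] w 0.173 gf 20.0
 tool y yaw 0.0796 z [-3.e-04  6.e-04 -1.e+00] x [-0.079  0.997  0.001]
 turn [-0.002 -0.004  0.01 ]
 turn [ 6.0000e-03 -2.0000e-03 -2.0933e+01]
```

Smooth so far. I'll raise the grip so the slider can't sag once it's free, and continue.

Emit:
{"method": "arm_command", "body": {"dp": [[0, 0, 0], [0, 0, 0], [0.2, 0, 0], [0.3, 0, 0], [0.3, 0, 0], [0.3, 0, 0], [0.3, 0, 0], [0.2, 0, 0], [0, 0, 0]], "angular": [[0, 0, 0], [0, 0, 0], [0, 0, 0], [0, 0, 0], [0, 0, 0], [0, 0, 0], [0, 0, 0], [0, 0, 0], [0, 0, 0]], "claw": [0.1, 0.1, 0.1, 0.1, 0.1, 0.1, 0.1, 0.1, 0.1], "force": 50}}

```text
clock: 9.3
position: [0.5559, 0.0512, 0.0419]
ee_rot: [-2.131, -2.308, -0.0]
force: [-0.6, 0.3, -0.7]
width: 0.167
gripper_force: 50.0
```

Emit:
{"method": "arm_command", "body": {"dp": [[0.2, 0, 0], [0.3, 0, 0], [0.3, 0, 0], [0.3, 0, 0], [0.3, 0, 0], [0.3, 0, 0], [0.2, 0, 0], [0, 0, 0]], "angular": [[0, 0, 0], [0, 0, 0], [0, 0, 0], [0, 0, 0], [0, 0, 0], [0, 0, 0], [0, 0, 0], [0, 0, 0]], "claw": [0.1, 0.1, 0.1, 0.1, 0.1, 0.1, 0.1, 0.1]}}

```text
clock: 10.1
position: [0.5522, 0.0984, 0.0419]
ee_rot: [-2.131, -2.308, -0.0]
force: [-0.4, 1.1, -0.8]
width: 0.167
gripper_force: 50.0
```

```bash
python3 - <<'E'
from h import *
s=arm.observe();print(s['ft_torque'].round(2))
plan([.56,.2,.2],.159)
d=grab('side')
cv2.imwrite('pics/s3.png',cv2.resize(d['frame'][100:300,100:350],None,fx=3,fy=3,interpolation=cv2.INTER_CUBIC)[:,:,::-1])
E
```

```text
[-0.05  0.02 -0.03]
t 10.1 p [0.5522 0.0984 0.0419] F [-0.4  1.1 -0.8] w 0.167 gf 50.0
 tool y yaw 0.0798 z [-1.e-04  3.e-04 -1.e+00] x [-0.08   0.997  0.   ]
 dp [ 4.03  0.63 -6.32]
 turn [-0.    -0.002 -0.528]
 turn [-4.0000e-03  1.0000e-03  2.0416e+01]
```

View pics/s3.png

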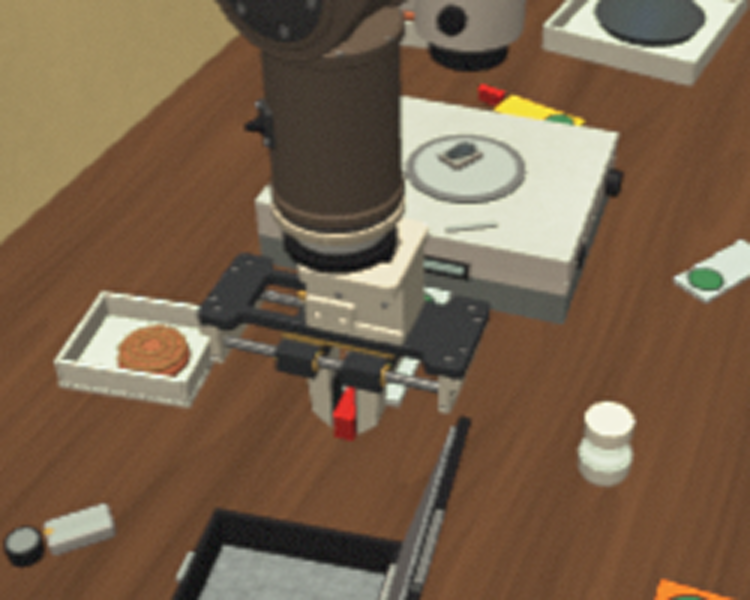

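The slider is out and level, with the slot empty at (445,268). Nearby objects haven't moved. Lift, align with the case, carry over.

Emit:
{"method": "arm_command", "body": {"dp": [[0, 0, -0.2], [0, 0, -0.4], [0, 0, -0.5], [0, 0, -0.5], [0, 0, -0.4], [0, 0, -0.3], [0, 0, 0], [0, 0, 0]], "angular": [[0, 0, 0], [0, 0, -0.1], [0, 0, -0.1], [0, 0, -0.1], [0, 0, -0.13], [0, 0, -0.1], [0, 0, 0], [0, 0, 0]], "claw": [0.1, 0.1, 0.1, 0.1, 0.1, 0.1, 0.1, 0.1]}}

```text
clock: 10.95
position: [0.5522, 0.0975, 0.0995]
ee_rot: [-2.039, -2.39, -0.0]
force: [0.5, 0.1, -0.5]
width: 0.17
gripper_force: 50.0
```

Emit:
{"method": "arm_command", "body": {"dp": [[0.3, 0.1, 0], [0.5, 0.15, 0], [0.7, 0.15, 0], [0.8, 0.15, 0], [0.8, 0.15, 0], [0.8, 0.15, 0], [0.8, 0.1, 0], [0.8, 0, 0], [0.8, 0, 0], [0.8, 0, 0]], "angular": [[0, 0, 0], [0, 0, 0], [0, 0, 0], [0, 0, 0], [0, 0, 0], [0, 0, 0], [0, 0, 0], [0, 0, 0], [0, 0, 0], [0, 0, 0]], "claw": [0.1, 0.1, 0.1, 0.1, 0.1, 0.1, 0.1, 0.1, 0.1, 0.1]}}

```text
clock: 11.95
position: [0.5469, 0.2793, 0.099]
ee_rot: [-2.037, -2.391, 0.001]
force: [-0.1, 0.8, -0.2]
width: 0.169
gripper_force: 50.0
```

Emit:
{"method": "arm_command", "body": {"dp": [[0.8, 0, 0], [0.8, 0, 0], [0.8, 0, 0], [0.7, 0, 0], [0.5, 0, 0], [0.3, 0, 0], [0.1, 0, 0], [0, 0, 0], [0, 0, 0]], "angular": [[0, 0, 0], [0, 0, 0], [0, 0, 0], [0, 0, 0], [0, 0, 0], [0, 0, 0], [0, 0, 0], [0, 0, 0], [0, 0, 0]], "claw": [0.1, 0.1, 0.1, 0.1, 0.1, 0.1, 0.1, 0.1, 0.1]}}

```text
clock: 12.85
position: [0.5326, 0.374, 0.0996]
ee_rot: [2.041, 2.388, -0.0]
force: [0.2, 0.3, -0.2]
width: 0.165
gripper_force: 50.0
```

```bash
python3 - <<'E'
from h import *
s=arm.observe();print(s['ft_torque'].round(2))
plan([.5317,.3763,.04],.159)
d=grab('side');t=grab('top')
cv2.imwrite('pics/s4.png',cv2.resize(d['frame'][184:384,100:350],None,fx=3,fy=3,interpolation=cv2.INTER_CUBIC)[:,:,::-1])
P=cloud(d);hsv=cv2.cvtColor(d['frame'],cv2.COLOR_RGB2HSV)
c=np.array([.5235,.301]);a=.159;ex=np.array([np.cos(a),np.sin(a)]);ey=np.array([-ex[1],ex[0]])
# slider frame seen: bright pts z .075-.12
m=(P[...,2]>.06)&(P[...,2]<.14)&(abs((P[...,:2]-c)@ex)<.06)&(abs((P[...,:2]-c)@ey)<.12)
q=P[m]; L=np.c_[(q[:,:2]-c)@ex,(q[:,:2]-c)@ey,q[:,2]]
for y0 in np.arange(-.11,.09,.02):
    g=L[abs(L[:,1]-y0)<.01]
    if len(g): print(y0.round(2),len(g),g.min(0).round(3),g.max(0).round(3),np.median(g[:,2]).round(4))
E
```

```text
[-0.05  0.05 -0.  ]
t 12.85 p [0.5326 0.374  0.0996] F [ 0.2  0.3 -0.2] w 0.165 gf 50.0
 tool y yaw 0.1565 z [ 2.e-04 -5.e-04 -1.e+00] x [-0.156  0.988 -0.001]
 dp [ 0.1  -0.02  2.38]
 turn [ 0.001  0.003 -0.017]
 turn [ 5.0000e-03 -2.0000e-03  2.0927e+01]
-0.09 94 [-0.007 -0.092  0.098] [ 0.033 -0.08   0.105] 0.1025
-0.07 165 [-0.007 -0.08   0.095] [ 0.032 -0.06   0.106] 0.1032
-0.05 134 [-0.007 -0.06   0.096] [ 0.022 -0.04   0.106] 0.1032
-0.03 29 [-0.007 -0.04   0.1  ] [ 0.012 -0.034  0.104] 0.1025
0.03 21 [-0.007  0.033  0.096] [0.004 0.04  0.105] 0.102
0.05 23 [-0.007  0.04   0.097] [0.006 0.044 0.104] 0.1012
0.07 41 [-0.005  0.064  0.096] [0.03  0.08  0.136] 0.1183
```

View pics/s4.png

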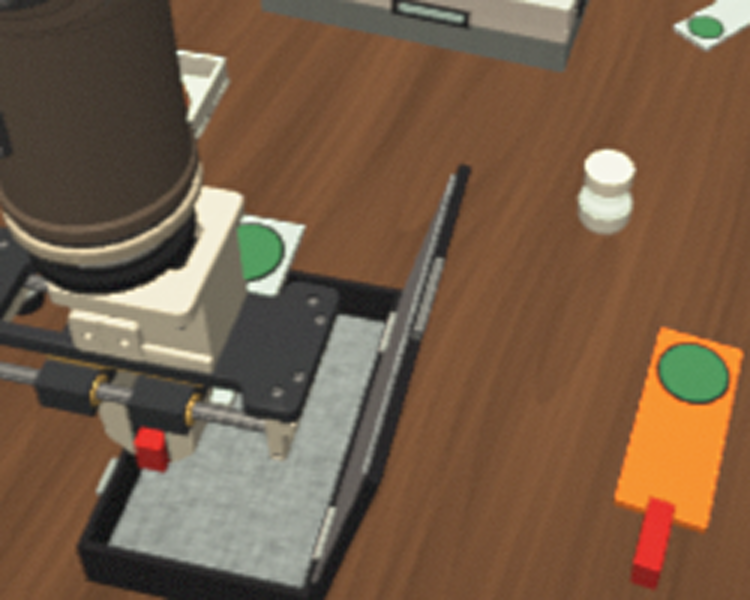

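The side crop shows the slider level over the case with the filter up and clear of the lid, tab at (152,450). Descend.

Emit:
{"method": "arm_command", "body": {"dp": [[0.1, 0, 0.2], [0, 0, 0.4], [0, 0, 0.5], [0, 0, 0.6], [0, 0, 0.6], [0, 0, 0.5], [0, 0, 0.3], [0, 0, 0.2], [0, 0, 0.1], [0, 0, 0]], "angular": [[0, 0, 0], [0, 0, 0], [0, 0, 0], [0, 0, 0], [0, 0, 0], [0, 0, 0], [0, 0, 0], [0, 0, 0], [0, 0, 0], [0, 0, 0]], "claw": [0.1, 0.1, 0.1, 0.1, 0.1, 0.1, 0.1, 0.1, 0.1, 0.1]}}

```text
clock: 13.95
position: [0.5318, 0.3776, 0.0145]
ee_rot: [2.039, 2.39, 0.0]
force: [-0.8, 0.1, -0.3]
width: 0.17
gripper_force: 50.0
```

Emit:
{"method": "arm_command", "body": {"dp": [[0, 0, 0.05], [0, 0, 0.04], [0, 0, 0.04], [0, 0, 0]], "angular": [[0, 0, 0], [0, 0, 0], [0, 0, 0], [0, 0, 0]], "claw": [0.1, 0.1, 0.1, 0.1]}}

```text
clock: 14.35
position: [0.5317, 0.3777, 0.0113]
ee_rot: [-2.039, -2.39, -0.0]
force: [0.2, 0.6, 0.5]
width: 0.171
gripper_force: 50.0
```

```bash
python3 - <<'E'
from h import *
s=arm.observe();print(s['ft_torque'].round(2))
plan([.5317,.3763,.01],.159)
E
```

```text
[-0.06  0.06 -0.03]
t 14.35 p [0.5317 0.3777 0.0113] F [0.2 0.6 0.5] w 0.171 gf 50.0
 tool y yaw 0.158 z [ 0.e+00  2.e-04 -1.e+00] x [-0.157  0.988  0.   ]
 dp [-0.05 -0.01  0.05]
 turn [ 0.    -0.001 -0.007]
 turn [-2.0000e-03 -0.0000e+00  2.0937e+01]
```

Emit:
{"method": "arm_command", "body": {"dp": [[0, 0, 0.03], [0, 0, 0.02], [0, 0, 0.02], [0, 0, 0]], "angular": [[0, 0, 0], [0, 0, 0], [0, 0, 0], [0, 0, 0]], "claw": [0.1, 0.1, 0.1, 0.1]}}

```text
clock: 14.75
position: [0.5318, 0.3777, 0.011]
ee_rot: [-2.039, -2.389, -0.001]
force: [-5.7, -2.6, 15.5]
width: 0.168
gripper_force: 50.0
```

On the floor. Ease off a little, then open just enough.

Emit:
{"method": "arm_command", "body": {"dp": [[0, 0, -0.02], [0, 0, -0.01], [0, 0, 0], [0, 0, 0], [0, 0, 0], [0, 0, 0], [0, 0, 0]], "angular": [[0, 0, 0], [0, 0, 0], [0, 0, 0], [0, 0, 0], [0, 0, 0], [0, 0, 0], [0, 0, 0]], "claw": [0.1, 0.1, 0.2, 0.25, 0.27, 0.27, 0.27]}}

```text
clock: 15.45
position: [0.5317, 0.3775, 0.0101]
ee_rot: [2.039, 2.39, -0.0]
force: [0.0, 0.4, 0.5]
width: 0.266
gripper_force: 0.0
```

```bash
python3 - <<'E'
from h import *
plan([.5317,.3763,.23],.159)
E
```

```text
t 15.45 p [0.5317 0.3775 0.0101] F [0.  0.4 0.5] w 0.266 gf 0.0
 tool y yaw 0.1579 z [-1.e-04 -1.e-04 -1.e+00] x [-0.157  0.988 -0.   ]
 dp [-0.05 -0.01 -8.8 ]
 turn [-0.001  0.001 -0.007]
 turn [1.0000e-03 1.0000e-03 2.0937e+01]
```

Emit:
{"method": "arm_command", "body": {"dp": [[0, 0, -0.3], [0, 0, -0.6], [0, 0, -1], [0, 0, -1], [0, 0, -1], [0, 0, -1], [0, 0, -1], [0, 0, -1], [0, 0, -1], [0, 0, -1]], "angular": [[0, 0, 0], [0, 0, 0], [0, 0, 0], [0, 0, 0], [0, 0, 0], [0, 0, 0], [0, 0, 0], [0, 0, 0], [0, 0, 0], [0, 0, 0]], "claw": [0.27, 0.27, 0.27, 0.27, 0.2, 0.1, 0, 0, 0, 0], "force": 20}}

```text
clock: 16.45
position: [0.5318, 0.3772, 0.2353]
ee_rot: [2.04, 2.389, 0.002]
force: [0.1, -0.1, -1.1]
width: 0.001
gripper_force: 0.0
```

Emit:
{"method": "arm_command", "body": {"dp": [[0, 0, -1], [0, 0, -1], [0, 0, 0], [0, 0, 0]], "angular": [[0, 0, 0], [0, 0, 0], [0, 0, 0], [0, 0, 0]], "claw": [0, 0, 0, 0]}}

```text
clock: 16.85
position: [0.5319, 0.3774, 0.2841]
ee_rot: [2.04, 2.389, 0.003]
force: [-0.1, 0.4, 0.2]
width: 0.006
gripper_force: 0.0
```

```bash
python3 - <<'E'
from h import *
plan([.36,.277,.27],.159)
d=grab('side','side5.png')
cv2.imwrite('pics/s5.png',cv2.resize(d['frame'][184:384,60:310],None,fx=3,fy=3,interpolation=cv2.INTER_CUBIC)[:,:,::-1])
P=cloud(d);hsv=cv2.cvtColor(d['frame'],cv2.COLOR_RGB2HSV)
c=np.array([.5235,.301]);a=.159;ex=np.array([np.cos(a),np.sin(a)]);ey=np.array([-ex[1],ex[0]])
L=np.stack([(P[...,:2]-c)@ex,(P[...,:2]-c)@ey,P[...,2]],-1)
m=(abs(L[...,0])<.055)&(abs(L[...,1])<.095)&(L[...,2]>.010)&(L[...,2]<.034);q=L[m];print(m.sum(),np.percentile(q,[2,50,98],axis=0).round(3).tolist())
m=(L[...,0]<-.05)&(L[...,0]>-.16)&(abs(L[...,1])<.1)&(L[...,2]>.06)&(L[...,2]<.2);q=L[m];k=np.polyfit(q[:,2]-.038,q[:,0],1);print('lid open',np.pi/2-np.arctan(k[0]),k,q.min(0),q.max(0))
E
```

```text
t 16.85 p [0.5319 0.3774 0.2841] F [-0.1  0.4  0.2] w 0.006 gf 0.0
 tool y yaw 0.1576 z [ 0.0014  0.0014 -1.    ] x [-0.157  0.988  0.001]
 dp [-2.89 -7.42  0.55]
 turn [ 0.011 -0.008 -0.009]
 turn [-1.2000e-02 -1.7000e-02  2.0935e+01]
2109 [[-0.006, -0.084, 0.011], [0.019, -0.002, 0.014], [0.048, 0.09, 0.031]]
lid open 1.8937596085559392 [-0.33468135 -0.06330072] [-0.11275001 -0.09975368  0.06001697] [-0.07292377  0.09973358  0.17688406]
```

View pics/s5.png

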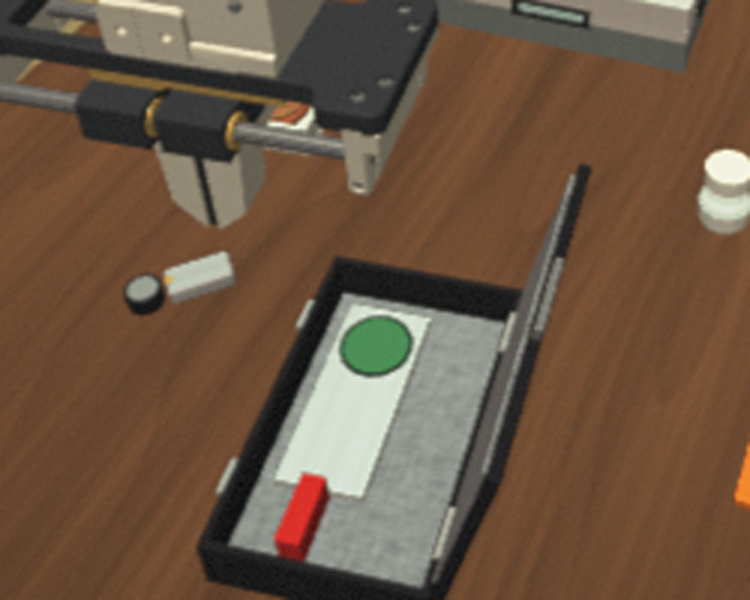

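The slider lies flat in the case, filter up at (376,345) and let go. Loupe and jar are undisturbed and the lid is open at about 1.88. Moving behind the lid.

Emit:
{"method": "arm_command", "body": {"dp": [[-0.2, -0.5, 0], [-0.3, -0.8, 0], [-0.4, -0.9, 0], [-0.4, -0.9, 0], [-0.4, -0.9, 0], [-0.4, -0.9, 0], [-0.4, -0.9, 0], [-0.3, -0.7, 0], [-0.16, -0.5, 0], [0, 0, 0]], "angular": [[0, 0, 0], [0, 0, 0], [0, 0, 0], [0, 0, 0], [0, 0, 0], [0, 0, 0], [0, 0, 0], [0, 0, 0], [0, 0, 0], [0, 0, 0]], "claw": [0, 0, 0, 0, 0, 0, 0, 0, 0, 0]}}

```text
clock: 17.9
position: [0.3688, 0.276, 0.2822]
ee_rot: [-2.038, -2.389, 0.003]
force: [-0.1, -0.1, 0.1]
width: 0.009
gripper_force: 0.0
```

Emit:
{"method": "arm_command", "body": {"dp": [[0, 0, 0.4], [0, 0, 0.8], [0, 0, 0.9], [0, 0, 0.9], [0, 0, 0.9], [0, 0, 0.9], [0, 0, 0.6], [0, 0, 0.3], [0, 0, 0], [0, 0, 0]], "angular": [[0, 0, 0], [0, 0, 0], [0, 0, 0], [0, 0, 0], [0, 0, 0], [0, 0, 0], [0, 0, 0], [0, 0, 0], [0, 0, 0], [0, 0, 0]], "claw": [0, 0, 0, 0, 0, 0, 0, 0, 0, 0]}}

```text
clock: 18.9
position: [0.3711, 0.277, 0.1404]
ee_rot: [2.039, 2.389, 0.0]
force: [0.3, 0.1, 0.4]
width: 0.003
gripper_force: 0.0
```

```bash
cat >> h.py <<'E'
def loc():
    c=np.array([.5235,.301]);a=.159;ex=np.array([np.cos(a),np.sin(a)]);ey=np.array([-ex[1],ex[0]])
    p=arm.observe()['position'];print('case-local',((p[:2]-c)@ex*1000).round(1),((p[:2]-c)@ey*1000).round(1),(p[2]*1000).round(1))
E
python3 - <<'E'
from h import *
loc();plan(None,.159)
E
```

```text
case-local -154.3 0.4 140.4
t 18.9 p [0.3711 0.277  0.1404] F [0.3 0.1 0.4] w 0.003 gf 0.0
 tool y yaw 0.1575 z [ 5.e-04 -3.e-04 -1.e+00] x [-0.157  0.988 -0.   ]
 turn [ 0.003  0.002 -0.01 ]
 turn [ 3.0000e-03 -4.0000e-03  2.0934e+01]
```

Emit:
{"method": "arm_command", "body": {"dp": [[0, 0.3, -0.04], [0, 0.3, -0.04], [0, 0.3, -0.04], [0, 0.3, -0.04], [0, 0.3, -0.04], [0, 0.3, -0.04], [0, 0.3, -0.04], [0, 0.3, -0.04], [0, 0, 0]], "angular": [[0, 0, 0], [0, 0, 0], [0, 0, 0], [0, 0, 0], [0, 0, 0], [0, 0, 0], [0, 0, 0], [0, 0, 0], [0, 0, 0]], "claw": [0, 0, 0, 0, 0, 0, 0, 0, 0]}}

```text
clock: 19.8
position: [0.4311, 0.2865, 0.1483]
ee_rot: [2.04, 2.388, 0.001]
force: [-0.6, -0.5, 0.6]
width: 0.01
gripper_force: 0.0
```

Emit:
{"method": "arm_command", "body": {"dp": [[0, 0.27, 0.02], [0, 0.27, 0.02], [0, 0.27, 0.02], [0, 0.27, 0.03], [0, 0.27, 0.04], [0, 0.27, 0.04], [0, 0, 0]], "angular": [[0, 0, 0], [0, 0, 0], [0, 0, 0], [0, 0, 0], [0, 0, 0], [0, 0, 0], [0, 0, 0]], "claw": [0, 0, 0, 0, 0, 0, 0]}}

```text
clock: 20.5
position: [0.4709, 0.2928, 0.1438]
ee_rot: [2.039, 2.389, 0.001]
force: [0.1, 0.7, 0.6]
width: 0.006
gripper_force: 0.0
```

```bash
python3 - <<'E'
from h import *
loc();plan(None,.159)
d=grab('side')
cv2.imwrite('pics/s6.png',cv2.resize(d['frame'][184:384,80:330],None,fx=3,fy=3,interpolation=cv2.INTER_CUBIC)[:,:,::-1])
E
```

```text
case-local -53.3 0.2 143.8
t 20.5 p [0.4709 0.2928 0.1438] F [0.1 0.7 0.6] w 0.006 gf 0.0
 tool y yaw 0.1574 z [ 8.e-04 -3.e-04 -1.e+00] x [-0.157  0.988 -0.   ]
 turn [ 0.005  0.003 -0.011]
 turn [ 4.0000e-03 -8.0000e-03  2.0933e+01]
```

View pics/s6.png

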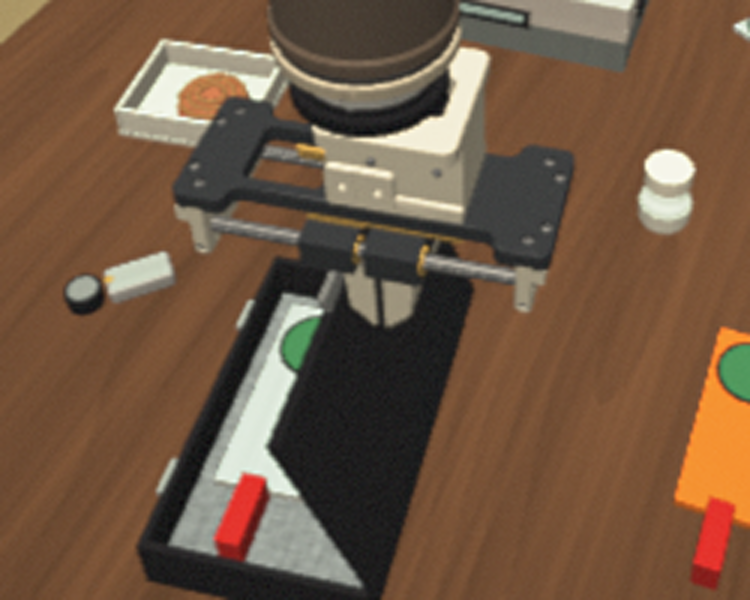

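The lid has swung past upright, with the fingers at (382,300) against its outer face. Continuing along the arc.

Emit:
{"method": "arm_command", "body": {"dp": [[0, 0.24, 0.1], [0, 0.24, 0.11], [0, 0.24, 0.11], [0, 0.24, 0.12], [0, 0.23, 0.13], [0, 0.2, 0.17], [0, 0.2, 0.17], [0, 0.2, 0.18], [0, 0.2, 0.18], [0, 0.18, 0.18]], "angular": [[0, 0, 0], [0, 0, 0], [0, 0, 0], [0, 0, 0], [0, 0, 0], [0, 0, 0], [0, 0, 0], [0, 0, 0], [0, 0, 0], [0, 0, 0]], "claw": [0, 0, 0, 0, 0, 0, 0, 0, 0, 0]}}

```text
clock: 21.55
position: [0.5238, 0.3013, 0.1073]
ee_rot: [2.039, 2.39, -0.0]
force: [-0.9, -0.4, 2.3]
width: 0.005
gripper_force: 0.5
```

Emit:
{"method": "arm_command", "body": {"dp": [[0, 0.14, 0.22], [0, 0.14, 0.22], [0, 0.13, 0.23], [0, 0.13, 0.23], [0, 0.13, 0.24], [0, 0.06, 0.24], [0, 0.06, 0.25], [0, 0.06, 0.25], [0, 0.06, 0.2], [0, 0, 0]], "angular": [[0, 0, 0], [0, 0, 0], [0, 0, 0], [0, 0, 0], [0, 0, 0], [0, 0, 0], [0, 0, 0], [0, 0, 0], [0, 0, 0], [0, 0, 0]], "claw": [0, 0, 0, 0, 0, 0, 0, 0, 0, 0]}}

```text
clock: 22.55
position: [0.5454, 0.3047, 0.0548]
ee_rot: [-2.039, -2.389, 0.002]
force: [0.6, -0.8, 0.3]
width: 0.006
gripper_force: 0.0
```

```bash
python3 - <<'E'
from h import *
loc();plan(None,.159)
E
```

```text
case-local 22.2 0.1 54.8
t 22.55 p [0.5454 0.3047 0.0548] F [ 0.6 -0.8  0.3] w 0.006 gf 0.0
 tool y yaw 0.1579 z [-1.2e-03 -7.0e-04 -1.0e+00] x [-0.157  0.988 -0.001]
 turn [-0.008  0.004 -0.007]
 turn [6.0000e-03 1.3000e-02 2.0936e+01]
```

Emit:
{"method": "arm_command", "body": {"dp": [[0, 0.02, 0.1], [0, 0.02, 0.08], [0, 0, 0.06], [0, 0, 0.05], [0, 0, 0.03], [0, 0, 0]], "angular": [[0, 0, 0], [0, 0, 0], [0, 0, 0], [0, 0, 0], [0, 0, 0], [0, 0, 0]], "claw": [0, 0, 0, 0, 0, 0]}}

```text
clock: 23.15
position: [0.5468, 0.3051, 0.0477]
ee_rot: [-2.039, -2.39, -0.0]
force: [-0.8, 0.6, 0.2]
width: 0.003
gripper_force: 0.0
```

Emit:
{"method": "arm_command", "body": {"dp": [[0, 0, 0.03], [0, 0, 0.03], [0, 0, 0.03], [0, 0, 0]], "angular": [[0, 0, 0], [0, 0, 0], [0, 0, 0], [0, 0, 0]], "claw": [0, 0, 0, 0]}}

```text
clock: 23.55
position: [0.5469, 0.3051, 0.0471]
ee_rot: [-2.039, -2.389, -0.001]
force: [-5.2, -2.3, 17.9]
width: 0.006
gripper_force: 9.3
```

Firm stop at 47 mm, so the lid is shut. Lift away and check.

Emit:
{"method": "arm_command", "body": {"dp": [[0, 0, -0.2], [0, 0, -0.5], [0, 0, -1], [0, 0, -1], [0, 0, -1], [0, 0, -1], [0, 0, -1], [0, 0, -1], [0, 0, -0.5], [0, 0, 0]], "angular": [[0, 0, 0], [0, 0, 0], [0, 0, 0], [0, 0, 0], [0, 0, 0], [0, 0, 0], [0, 0, 0], [0, 0, 0], [0, 0, 0], [0, 0, 0]], "claw": [0, 0, 0, 0, 0, 0, 0, 0, 0, 0]}}

```text
clock: 24.55
position: [0.5477, 0.3054, 0.2274]
ee_rot: [2.039, 2.389, 0.005]
force: [0.6, -0.1, -1.0]
width: 0.006
gripper_force: 0.0
```

```bash
python3 - <<'E'
from h import *
loc();d=grab('side','side7.png')
P=cloud(d);c=np.array([.5235,.301]);a=.159;ex=np.array([np.cos(a),np.sin(a)]);ey=np.array([-ex[1],ex[0]])
x=(P[...,:2]-c)@ex;y=(P[...,:2]-c)@ey;z=P[...,2]
m=(abs(x)<.06)&(abs(y)<.1)&(z<.1);k=np.polyfit(x[m],z[m],1);print('lid slope,z',k.round(4),m.sum())
E
```

```text
case-local 24.6 0.5 227.4
lid slope,z [-0.      0.0477] 6323
```

View pics/side7.png

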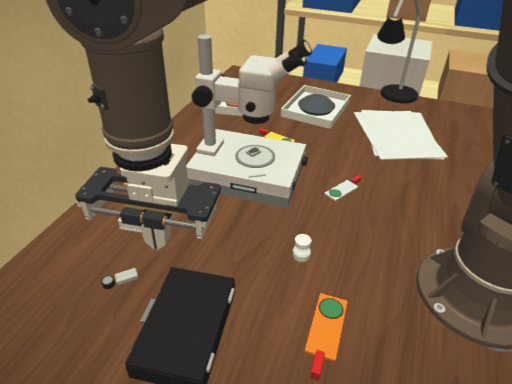

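The case is shut at (185,325), with lid slope 0 and its top at 47.7 mm. The loupe, jar and fossil are unmoved, and the arm is clear.

```bash
python3 -c "
from cell import arm
print(arm.sign_off())"
```

```text
the job is handed in; nothing more can be done
None
```

The polariser slider is out of the microscope and lies flat, filter side up, in the case with its lid fully shut; nothing else was seen to move, and the job is handed in at about 25 s on the robot's clock (verdict not shown).

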